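Hover a lens over its seat in the laser module

ROBOT

A 6-joint arm with a two-finger parallel gripper is mounted at the origin on the work surface. World frame = base frame: x ahead of the robot, y to its left, z up, the work surface at z = 0. Lengths are in m, angles in degrees, forces in N, time in s.
With the tool pointing down it reaches from about 0.3 to 0.85 m from the base axis. Payload 5.4 kg.
Tool frame: the origin (TCP) lies on the centre line of the jaws, within the pads' length; the fingertips stand 8 mm ahead of it and the grasp point (between the pads) lies 11 mm behind it; z points along the fingers, y is the line along which they close (so a half turn about z gives the same grasp; the last joint's range is limited). The gripper opens to 85 mm and grips with 20 to 120 N. Pads are 22 mm wide; open, the fingers measure 114 mm over their backs; the gripper's body (76 mm by 85 mm) begins 54 mm behind the grasp point. The pads swing forward as they close: fully open they stand 13 mm farther back than shut.
Start: joints at [-86.522, 9.076, 91.501, -0, 79.423, -12.038], TCP at [0.154, -0.554, 0.239] pointing down, gripper open.
Joint ranges: [-166.64, 166.64], [-54.1, 131.32], [10.49, 154.53], [-73.88, 253.88], [9.74, 151.15], [-171.62, 171.62]. Speed limits (degrees/s): [147.25, 147.25, 180, 180, 180, 180].

INTERFACE

Orientations are given as a 3x3 rotation matrix whose columns are the frame's x, y, z axes.
In Python, from cell import readout, eyes, env gives the robot as it stands.
- The arm moves only by the tool jog_arm, never from a script. Its argument "series" is a list of rows, each a list of 2 entries, a list of its own where there are three numbers: the shift along the tool's x, y, z in mm, then the turn about the tool's z in rad. In form: [[[tx, ty, tz], roll], ...]. A call has 1 to 12 rows; each row shifts and turns the commanded pose from where the row before left it, along the tool's axes as they then stand; what a row does not reach is not made up. A row lasts 1/10 s, in which the tool goes at most 50 mm and 8.59 degrees, less where a joint would pass 70% of its speed; a pose out of reach is approached as far as the arm can. A call with a gripper value outside its range is refused whole. "hand" is the opening, from 0 (shut) to 1 (fully open), set as the call begins (left out, the last holds). The fingers move at their own pace and stop on an object; "force" is the grip in N (left out, the last holds). Time passes only in rows, so rows that do not move let the fingers close. It gives the time, the measured TCP pose, the force, the opening and the grip force at its end, in the units of the state.
- readout.sense(): the state, without advancing time (a new reading comes with each control period).
- eyes.get_image(name): name is "scene" or "top"; returns the picture (400x640x3 uint8, red, green, blue); there is no depth.
- eyes.camera_model(name): a dict with "fx", "fy", "cx", "cy" (pixels), "k1" (the pictures are not rectified: a ray, as slopes to the right and down, at radius r is drawn at 1 + k1 r^2 times it, then the intrinsics apply), "camera_from_world" (4x4, takes a point from world to camera coordinates). Camera axes: x right, y up, looking along -z (the intrinsics and any distortion apply to the point x, -y, -z); pixel columns grow to the right and rows downward; lengths in m; the calibration is good to about 2 mm. A picture is of the moment at which its call begins. camera_model takes no time and is no camera call.
- env.finish_job(): hands the job in; it is judged then, once.
The state is a dict: "t": time; "joint_pos": joint angles; "joint_velocities": joint speeds; "joint_torque": joint torques, N m; "tcp_pos": TCP position; "ee_rot": TCP orientation; "force": force on the tool from outside, world axes, zero at the start; "moment": the same for the moment, N m; "gripper_width": finger opening in m; "grasp_force": force on a finger pad.
Only numpy, scipy, OpenCV 4.12 (cv2) and the standard library are available. Lean on these libraries where they do the work, as an engineer would, in place of code of your own. Each camera call takes 0.05 s, during which the arm holds its last target. There are 200 camera calls.

TASK

Clear the dust off the lens seat first: press the sprung cap of the gas duster all the way down and let it come back up. Then take the square-framed lens out of the tray by its top tab, carry it over the mirror posts without touching them, and hold it in the air about 10 mm above the rectangular seat of the laser module: centred on the seat, upright and square with it (either face forward), never touching the module. Finish like that, still gripping the lens and keeping it still (the glue gap is set from there); leave the other things where they lie.

Things in the scene. Friction and masses are not known exactly. Their poses are not given: they have to be found in the camera images.
- lens: Loose in the tray: round glass in an upright square black frame, 44 wide (y), 16 thick (x, optical axis), from 8 to 44 mm up, on a foot 24 (x) by 44 (y), 8 high; on top a grip tab 24 wide (y), 16 thick (x), from 44 to 70 mm up. 0.06-0.13 kg. Origin: centre of the foot's underside, z up. Pinch tab and frame top along x. Same turned half round, save a steel ring on one face.
- tray: Shallow fixed grey tray, 180 (x) by 150 (y) mm, walls 4 mm thick, rim 14 mm above the table; the lens, the barrel and the prism stand in it. Origin at the centre of its underside. It may be on either side of the mirror posts, the module on the other.
- module: Laser module, fixed: dark steel plate 150 (x) by 110 (y), 12 mm thick, aluminium walls along both long edges (7 thick, top 35 mm up). On its centre line: black laser block at x = +56 (28 x 40 mm, top 36 mm up), the rectangular seat in the middle, and a round aluminium pad (26 wide, top 22 mm up) at x = -50, not the target. Origin: centre of the plate's underside.
- seat (a point): Centre of the top face of the rectangular aluminium seat of the module, 22 mm above the table. The seat is 26 mm (x) by 46 mm (y), 10 mm higher than the plate; its axes are the module's. The lens's foot must hover over it with the lens's x along the seat's x (either way round).
- duster: The gas duster: upright aluminium can 52 mm wide in a fixed clamp base 66 mm wide, behind the laser block on the module's +x side, its nozzle pointing at the module. Fixed. Origin at the centre of its underside; the can's shoulder ends 103 mm above the table.
- cap_top (a point): Centre of the top face of the duster's sprung round grey cap (28 mm wide, 16 mm high), 129 mm above the table when up; moves with the cap. A short nozzle, 6 mm thick, stands out 28 mm from its axis towards the module.
- duster_cap (a joint): How far the cap is pressed: 0 = up, 0.008 m = fully down. Spring: about 2 N to start, 7 N fully down; it comes up by itself.
- posts: Mirror posts, fixed between tray and module: black foot rail 200 (x) by 40 (y) mm, 12 high, with three 13 mm steel posts at x = -75, 0 and +75 mm carrying round mirrors 28 mm wide; highest point 124 mm above the table. Origin: centre of the underside. Not to be touched.
- barrel: Bystander: black lens barrel, a plain cylinder 24 mm wide, 26 mm high, loose in the tray. Origin at the centre of its underside.
- prism: Bystander: glass cube 24 mm, loose in the tray. Origin at the centre of its underside.
- driver: Bystander: screwdriver lying on the table, far left of the work.
- wrench: Bystander: wrench lying on the table, far right of the work.
- postbase: Bystander: steel disc 50 mm wide with a black post 19 mm wide, 55 mm high in all, standing behind the mirror posts. Origin at the centre of its underside.
- jar: Bystander: small glass jar, 44 mm wide, 50 mm high, standing behind the mirror posts. Origin at the centre of its underside.

How it is judged:
By the outcome, as a careful person would: the job done as asked, in the order asked, and still so for the second after the job is handed in, while the arm keeps its last pose, push and grip.
It also fails if it takes over 61 s, if anything falls off the work surface, if the arm or the gripper's body presses on something with over 40 N, if the wrist force passes 120 N, or if a joint passes its speed limit or range.

## Working session

There is one attempt and no reset: what is moved stays moved. The work goes in short steps, Python scripts to look and compute and a tool call to move; the robot and the scene stay as the last step left them, time stands still between calls to the robot, and variables do not carry over. Pictures are saved under pics/ and viewed, at most 10 in all, crops included, and the job is handed in when it is done.

Besides the shell and the picture viewer there is one more tool, called after "Request:" by a JSON object that holds its "fn" and its "kwargs", one argument or row to a line. jog_arm: Moves the arm, as the interface text tells. Its arguments: {"type":"object","properties":{"series":{"type":"array","items":{"type":"array"}},"hand":{"type":"number"},"force":{"type":"number"}},"required":["series"]}

```bash
mkdir -p pics; cat > h.py <<'E'
import numpy as np, cv2
from cell import readout, eyes, env
def snap(n,f):
    im=eyes.get_image(n); cv2.imwrite(f'pics/{f}.png',cv2.cvtColor(im,cv2.COLOR_RGB2BGR)); return im
def ray(n,u,v):
    m=eyes.camera_model(n); p=np.array([(u-m['cx'])/m['fx'],(v-m['cy'])/m['fy']]); q=p.copy()
    for _ in range(20): q=p/(1+m['k1']*(q@q))
    T=np.array(m['camera_from_world']); R=T[:3,:3]
    return -R.T@T[:3,3], R.T@np.array([q[0],-q[1],-1])
def onz(n,u,v,z):
    o,d=ray(n,u,v); return o+d*(z-o[2])/d[2]
def proj(n,P):
    m=eyes.camera_model(n); T=np.array(m['camera_from_world']); c=T[:3,:3]@np.array(P)+T[:3,3]
    q=np.array([c[0],-c[1]])/-c[2]; q=q*(1+m['k1']*(q@q)); return q*[m['fx'],m['fy']]+[m['cx'],m['cy']]
E
python3 - <<'E'
from h import *
for n in('scene','top'):
    snap(n,n+'0'); m=eyes.camera_model(n); print(m['fx'],m['k1'],ray(n,m['cx'],m['cy']))
s=readout.sense(); print(s['t'],s['tcp_pos'],s['ee_rot'],s['gripper_width'],s['force'])
E
```

```text
390.84749070091743 -0.006449895093915484 (array([0.99642562, 0.63969111, 0.78359737]), array([-0.42537254, -0.63782529, -0.64205693]))
417.913776939447 -0.037352705787204364 (array([0.3601356 , 0.00453244, 1.46765674]), array([ 0.1445176 , -0.01542207, -0.98938204]))
0.1 [ 0.15374929 -0.55351506  0.23841452] [[ 9.63566674e-01  2.67468237e-01 -8.82856276e-05]
 [ 2.67467988e-01 -9.63565207e-01  1.72251887e-03]
 [ 3.75650125e-04 -1.68337535e-03 -9.99998513e-01]] 0.0852244937588755 [-0.03556762 -0.28566235  0.92018523]
```

View pics/scene0.png

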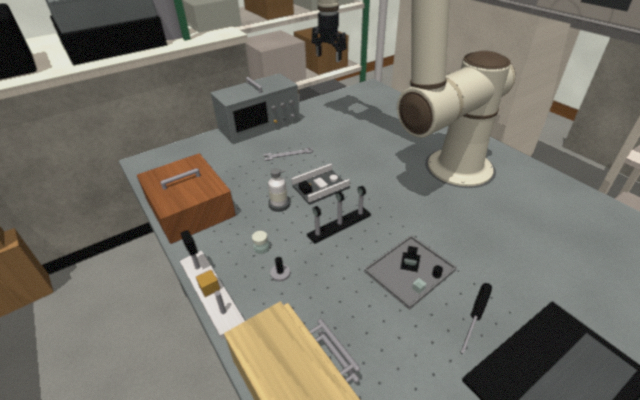

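View pics/top0.png

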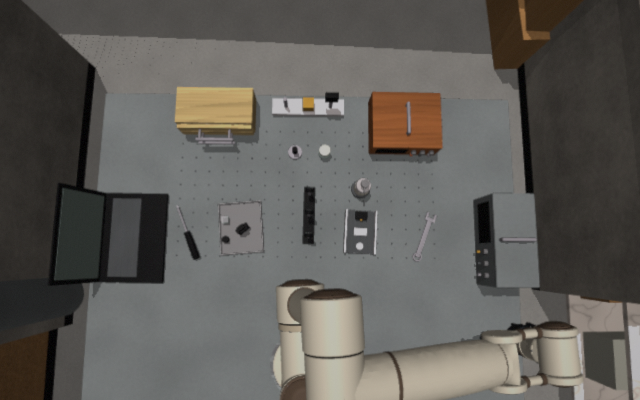

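The top view shows the tray at about (241,228), the posts at x≈309, the module at (361,232) and the duster at (362,188). Next I'll enlarge the crops.

```bash
python3 - <<'E'
from h import *
t=cv2.imread('pics/top0.png'); s=cv2.imread('pics/scene0.png')
a=cv2.resize(t[170:265,335:385],None,fx=6,fy=6,interpolation=2); b=cv2.resize(t[195:262,213:271],None,fx=8,fy=8,interpolation=2)
c=np.zeros((570,800,3),np.uint8); c[:a.shape[0],:300]=a; c[:536,310:774]=b; cv2.imwrite('pics/tz.png',c)
a=cv2.resize(s[160:220,260:360],None,fx=5,fy=5,interpolation=2);b=cv2.resize(s[230:310,360:460],None,fx=3.5,fy=3.5,interpolation=2)
c=np.zeros((590,500,3),np.uint8); c[:300]=a; c[300:580,:350]=b; cv2.imwrite('pics/sz.png',c)
E
```

```text
(no output)
```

View pics/tz.png

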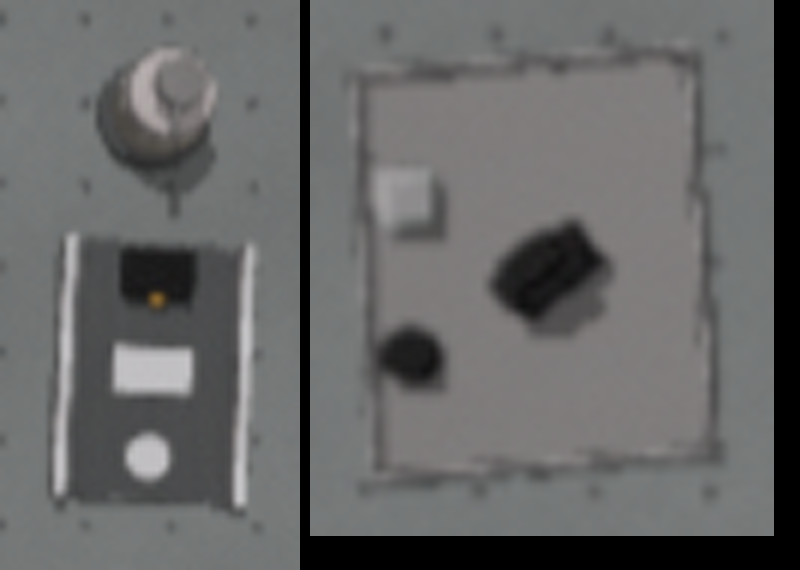

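View pics/sz.png

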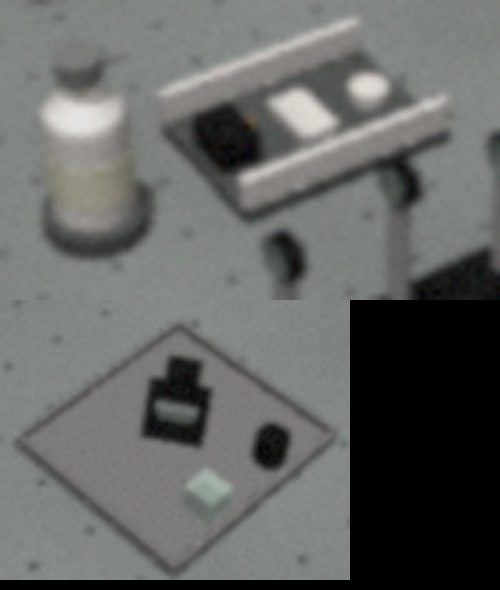

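The crops show the cap top near top px (365.8,183), the seat at (360.5,231.5), the pad at (359.5,246), and the lens at (241,228) turned about 35° in the tray. Next I'll measure these with masks.

```bash
python3 - <<'E'
from h import *
t=cv2.imread('pics/top0.png'); s=cv2.imread('pics/scene0.png')
def blobs(im,x0,y0,x1,y1,f,lo,hi,mina):
    c=cv2.cvtColor(cv2.resize(im[y0:y1,x0:x1],None,fx=f,fy=f,interpolation=cv2.INTER_CUBIC),6)
    m=cv2.inRange(c,lo,hi); out=[]
    for k in cv2.findContours(m,0,1)[0]:
        if cv2.contourArea(k)>mina*f*f:
            M=cv2.moments(k); g=np.array([M['m10'],M['m01']])/M['m00']
            box=(cv2.boxPoints(cv2.minAreaRect(k))+.5)/f-.5+[x0,y0]
            out.append(((g+.5)/f-.5+[x0,y0],box,cv2.contourArea(k)/f/f))
    return out
print('top module white')
for g,b,a in blobs(t,340,203,382,258,8,150,255,8):
    z=.035 if np.ptp(b[:,1])>25 else .022
    B=np.array([onz('top',*p,z)[:2] for p in b]); L=[B[1]-B[0],B[2]-B[1]]
    e=max(L,key=np.linalg.norm); print(g.round(2),round(a,1),(onz('top',*g,z)*1e3).round(1),[round(1e3*np.linalg.norm(l),1) for l in L],'dir',round(np.degrees(np.arctan2(e[1],e[0])),1))
print('top lens/black')
for z in(.0,.03,.044,.07):
  for g,b,a in blobs(t,220,205,262,252,8,0,70,10):
    B=np.array([onz('top',*p,z)[:2] for p in b]); L=[B[1]-B[0],B[2]-B[1]];e=max(L,key=np.linalg.norm)
    print(z,g.round(2),round(a,1),(onz('top',*g,z)*1e3).round(1),[round(1e3*np.linalg.norm(l),1) for l in L],'dir',round(np.degrees(np.arctan2(e[1],e[0])),1))
print('scene white seat/pad')
for g,b,a in blobs(s,308,174,340,192,8,170,255,8): print(g.round(2),round(a,1),(onz('scene',*g,.022)*1e3).round(1))
def tri(u,v):
    (o,d),(p,e)=ray('top',*u),ray('scene',*v); k=np.linalg.lstsq(np.c_[d,-e],p-o,rcond=None)[0]
    A,B=o+d*k[0],p+e*k[1]; return ((A+B)*500).round(1),round(1e3*np.linalg.norm(A-B),1)
T=lambda X,Y:(335+X/6-.42,170+Y/6-.42); T2=lambda X,Y:(213+(X-310)/8-.44,195+Y/8-.44)
S=lambda X,Y:(260+X/5-.4,160+Y/5-.4); S2=lambda X,Y:(360+X/3.5-.36,230+(Y-300)/3.5-.36)
print('cap',tri(T(185,80),S(80,56)),onz('top',*T(185,80),.129),onz('scene',*S(80,56),.129))
print('tab top scene',onz('scene',*S2(187,362),.07)*1e3)
print('glass centre scene onto z=.026',onz('scene',*S2(177,411),.026)*1e3)
print('tray',[(onz('top',*T2(*p),.014)*1e3).round(0)[:2] for p in((360,75),(697,52),(716,455),(378,470))])
print('tray scene',[(onz('scene',*S2(*p),.014)*1e3).round(0)[:2] for p in((180,325),(338,435),(172,574),(17,442))])
# duster and posts
print('posts',[(onz('top',*p,.012)*1e3).round(0)[:2] for p in((304,187),(314,187),(314,244),(304,244))])
E
```

```text
top module white
[359.17 245.66] 36.2 [ 400.1 -183.7   22. ] [np.float64(23.4), np.float64(23.6)] dir 179.6
[359.97 231.23] 86.4 [ 449.8 -186.7   22. ] [np.float64(26.0), np.float64(44.9)] dir -93.2
[375.31 232.81] 68.4 [ 444.1 -237.8   35. ] [np.float64(148.2), np.float64(7.4)] dir -3.0
[345.38 230.59] 61.6 [ 450.6 -134.8   35. ] [np.float64(147.4), np.float64(6.9)] dir -2.9
top lens/black
0.0 [225.16 239.3 ] 45.1 [417.7 282.    0. ] [np.float64(23.7), np.float64(30.2)] dir -115.5
0.0 [242.26 228.6 ] 105.8 [455.7 223.5   0. ] [np.float64(46.8), np.float64(32.7)] dir -50.1
0.03 [225.16 239.3 ] 45.1 [416.5 276.3  30. ] [np.float64(23.2), np.float64(29.6)] dir -115.5
0.03 [242.26 228.6 ] 105.8 [453.8 219.   30. ] [np.float64(45.9), np.float64(32.0)] dir -50.1
0.044 [225.16 239.3 ] 45.1 [415.9 273.6  44. ] [np.float64(23.0), np.float64(29.3)] dir -115.5
0.044 [242.26 228.6 ] 105.8 [452.9 217.   44. ] [np.float64(45.4), np.float64(31.7)] dir -50.1
0.07 [225.16 239.3 ] 45.1 [414.9 268.7  70. ] [np.float64(22.6), np.float64(28.7)] dir -115.5
0.07 [242.26 228.6 ] 105.8 [451.2 213.1  70. ] [np.float64(44.6), np.float64(31.1)] dir -50.1
scene white seat/pad
[328.58 187.33] 30.6 [ 444.  -149.1   22. ]
[320.3  182.14] 64.8 [ 449.9 -186.4   22. ]
[333.26 176.92] 26.4 [ 400.2 -184.6   22. ]
cap (array([ 600.2, -191.1,  128.2]), np.float64(1.6)) [ 0.60068065 -0.19143196  0.129     ] [ 0.60011133 -0.18945054  0.129     ]
tab top scene [448.36746012 216.76160066  70.        ]
glass centre scene onto z=.026 [454.43576898 220.89336168  26.        ]
tray [array([540., 306.]), array([552., 159.]), array([377., 146.]), array([369., 292.])]
tray scene [array([382., 152.]), array([368., 297.]), array([547., 313.]), array([559., 169.])]
posts [array([604.,   9.]), array([605., -26.]), array([404., -28.]), array([404.,   7.])]
```

Request:
{"fn": "jog_arm", "kwargs": {
  "series": [
    [[8,-3.5,0],0],
    [[16,-7,0],0],
    [[24,-10,0],0],
    [[26,-11.5,0],0],
    [[26,-11.5,0],0],
    [[26,-11.5,0],0],
    [[26,-11.5,0],0],
    [[26,-11.5,0],0],
    [[26,-11.5,0],0],
    [[26,-11.5,0],0],
    [[26,-11.5,0],0],
    [[26,-11.5,0],0]
  ],
  "hand": 0,
  "force": 40
}}

```text
t: 1.3
tcp_pos: [0.3937, -0.3569, 0.2393]
ee_rot: [[0.963, 0.268, 0.0], [0.268, -0.963, 0.0], [0.0, -0.0, -1.0]]
force: [0.0, 0.1, 0.4]
gripper_width: -0.0001
grasp_force: 0.0
```

```bash
python3 - <<'E'
from h import *
t=cv2.imread('pics/top0.png'); s=cv2.imread('pics/scene0.png')
b=cv2.resize(t[214:242,226:256],None,fx=13,fy=13,interpolation=2);a=cv2.resize(s[240:276,396:426],None,fx=13,fy=13,interpolation=2)
c=np.zeros((468,790,3),np.uint8); c[:,:390]=a; c[:364,400:]=b; cv2.imwrite('pics/lz.png',cv2.convertScaleAbs(c,alpha=1.5,beta=20))
E
```

```text
(no output)
```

View pics/lz.png

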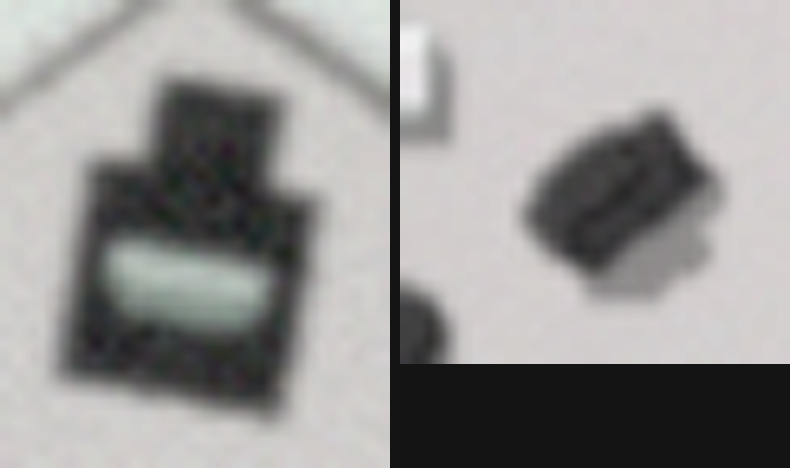

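The scene crop shows the foot's near bottom edge at crop (62,375)-(280,412) and the tab's far top edge at (160,78)-(283,98). In the top crop the lens's lower long edge runs from (590,272) to (712,185).

```bash
python3 - <<'E'
from h import *
S=lambda X,Y,z:onz('scene',396+X/13-.46,240+Y/13-.46,z)*1e3
T=lambda X,Y,z:onz('top',226+(X-400)/13-.46,214+Y/13-.46,z)*1e3
def e(n,a,b,L):
    d=(b-a)[:2]; print(n,a[:2].round(1),b[:2].round(1),'mid',((a+b)/2)[:2].round(1),'len',np.linalg.norm(d).round(1),L,'ang',np.degrees(np.arctan2(d[1],d[0])).round(1))
e('foot near',S(62,375,.004),S(280,412,.004),44)
e('tab far top',S(160,78,.07),S(283,98,.07),24)
e('frame far top',S(88,160,.044),S(320,195,.044),44)
e('top foot edge',T(590,272,.004),T(712,185,.004),44)
# predictions from guess
import itertools
for c,a in (((452,219),-53),((452,219),-50)):
    y=np.array([np.cos(np.radians(a)),np.sin(np.radians(a))]); x=np.array([-y[1],y[0]]) # x_l toward scene cam
    P=lambda lx,ly,z:np.r_[(np.array(c)+lx*x+ly*y)/1e3,z]
    f=lambda n,o,q:((proj(n,q)+.46-o)*13).round(0)
    print(a,[f('scene',[396,240],q) for q in (P(12,-22,0),P(12,22,0),P(-8,-12,.07),P(-8,12,.07),P(-8,-22,.044),P(-8,22,.044))])
    print([f('top',[226,214],q)+[400,0] for q in (P(-12,-22,0),P(-12,22,0),P(8,-12,.07),P(8,12,.07),P(12,22,.008),P(8,-22,.044))])
E
```

```text
foot near [475.7 211. ] [447.7 242.4] mid [461.7 226.7] len 42.0 44 ang 131.7
tab far top [454.5 204.9] [439.3 222.2] mid [446.9 213.5] len 23.0 24 ang 131.4
frame far top [461.3 196.7] [431.4 229.2] mid [446.3 212.9] len 44.1 44 ang 132.6
top foot edge [434.9 229.6] [458.7 197.6] mid [446.8 213.6] len 39.8 44 ang -53.4
-53 [array([280., 431.]), array([ 55., 379.]), array([293., 101.]), array([165.,  73.]), array([326., 205.]), array([ 97., 154.])]
[array([592., 294.]), array([726., 197.]), array([538., 195.]), array([615., 140.]), array([671., 123.]), array([523., 224.])]
-50 [array([284., 428.]), array([ 57., 384.]), array([291.,  98.]), array([163.,  75.]), array([325., 201.]), array([ 94., 158.])]
[array([597., 296.]), array([725., 193.]), array([538., 198.]), array([612., 139.]), array([666., 121.]), array([524., 229.])]
```

Request:
{"fn": "jog_arm", "kwargs": {
  "series": [
    [[26,-11,0],0],
    [[26,-11,0],0],
    [[26,-11,0],0],
    [[26,-11,0],0],
    [[26,-11,0],0],
    [[26,-11,0],0],
    [[26,-11,0],0],
    [[26,-11,0],0],
    [[24,-10,0],0],
    [[14,-6,0],0],
    [[6,-2,0],0],
    [[0,0,0],0]
  ]
}}

```text
t: 2.5
tcp_pos: [0.6069, -0.1889, 0.2392]
ee_rot: [[0.963, 0.268, -0.0], [0.268, -0.963, 0.0], [-0.0, -0.0, -1.0]]
force: [-0.4, -0.4, -0.0]
gripper_width: -0.0003
grasp_force: 0.0
```

Request:
{"fn": "jog_arm", "kwargs": {
  "series": [
    [[-3.5,-0.2,5],0],
    [[-3.2,0,12],0],
    [[0,0,15],0],
    [[0,0,15],0],
    [[0,0,15],0],
    [[0,0,15],0],
    [[0,0,10],0],
    [[0,0,6],0],
    [[0,0,4],0],
    [[0,0,2],0],
    [[0,0,0],0]
  ]
}}

```text
t: 3.6
tcp_pos: [0.6005, -0.1913, 0.1406]
ee_rot: [[0.964, 0.268, 0.0], [0.268, -0.964, -0.0], [0.0, 0.0, -1.0]]
force: [0.1, 0.1, -0.4]
gripper_width: -0.0001
grasp_force: 0.0
```

Request:
{"fn": "jog_arm", "kwargs": {
  "series": [
    [[0,0,1],0],
    [[0,0,1],0],
    [[0,0,1],0],
    [[0,0,1],0],
    [[0,0,1],0],
    [[0,0,1],0],
    [[0,0,1],0],
    [[0,0,1],0],
    [[0,0,0],0]
  ]
}}

```text
t: 4.5
tcp_pos: [0.6004, -0.1912, 0.1325]
ee_rot: [[0.964, 0.268, 0.0], [0.268, -0.964, -0.0], [0.0, 0.0, -1.0]]
force: [-1.2, 1.1, 4.4]
gripper_width: 0.0001
grasp_force: 2.2
```

Request:
{"fn": "jog_arm", "kwargs": {
  "series": [
    [[0,0,1],0],
    [[0,0,1],0],
    [[0,0,1],0],
    [[0,0,0.5],0],
    [[0,0,0.5],0],
    [[0,0,0.5],0],
    [[0,0,0],0]
  ]
}}

```text
t: 5.2
tcp_pos: [0.6005, -0.1913, 0.129]
ee_rot: [[0.964, 0.268, 0.0], [0.268, -0.964, -0.0], [0.0, 0.0, -1.0]]
force: [-4.6, 1.1, 10.2]
gripper_width: -0.0002
grasp_force: 5.0
```

Request:
{"fn": "jog_arm", "kwargs": {
  "series": [
    [[0,0,0.5],0],
    [[0,0,0.5],0],
    [[0,0,0],0],
    [[0,0,0],0]
  ]
}}

```text
t: 5.6
tcp_pos: [0.6005, -0.1913, 0.1289]
ee_rot: [[0.963, 0.268, 0.0], [0.268, -0.963, -0.001], [0.0, 0.001, -1.0]]
force: [-6.1, 3.2, 14.8]
gripper_width: 0.0002
grasp_force: 7.3
```

Request:
{"fn": "jog_arm", "kwargs": {
  "series": [
    [[0,0,-4],0],
    [[0,0,-6],0],
    [[0,0,-8],0],
    [[0,0,-10],-0.06],
    [[0,0,-12],-0.12],
    [[0,0,-12],-0.12],
    [[0,0,-12],-0.12],
    [[0,0,-12],-0.12],
    [[0,0,-12],-0.12],
    [[0,0,-12],-0.12],
    [[0,0,-8],-0.12],
    [[0,0,-5],-0.12]
  ]
}}

```text
t: 6.8
tcp_pos: [0.6004, -0.1912, 0.2403]
ee_rot: [[0.272, 0.962, 0.0], [0.962, -0.272, -0.0], [-0.0, 0.0, -1.0]]
force: [0.9, -0.2, 0.7]
gripper_width: 0.0002
grasp_force: 0.0
```

Request:
{"fn": "jog_arm", "kwargs": {
  "series": [
    [[0,0,0],-0.12],
    [[0,0,0],-0.12],
    [[0,0,0],-0.12],
    [[0,0,0],-0.12],
    [[0,0,0],-0.12],
    [[0,0,0],-0.12],
    [[0,0,0],-0.12],
    [[0,0,0],-0.12],
    [[0,0,0],-0.1],
    [[0,0,0],-0.05],
    [[0,0,0],0]
  ],
  "hand": 0.7
}}

```text
t: 7.9
tcp_pos: [0.6001, -0.191, 0.2393]
ee_rot: [[-0.738, 0.675, -0.001], [0.675, 0.738, 0.001], [0.001, -0.0, -1.0]]
force: [-0.1, 1.2, 0.5]
gripper_width: 0.0595
grasp_force: 0.0
```

```bash
python3 - <<'E'
from h import *
s=readout.sense(); R=np.array(s['ee_rot']); print(s['t'],s['tcp_pos'],np.degrees(np.arctan2(R[1,1],R[0,1])),s['joint_pos'],s['gripper_width'])
print((R.T@(np.array([.4527,.2186,.240])-s['tcp_pos'])*1e3).round(1))
snap('scene','s1'); snap('top','t1')
a=cv2.imread('pics/s1.png')[150:230,250:350]; cv2.imwrite('pics/s1c.png',cv2.resize(a,None,fx=5,fy=5,interpolation=2))
E
```

```text
7.9 [ 0.60005389 -0.19103845  0.23926948] 47.55511882824667 [-2.86368234e+01  1.71411330e+01  8.20383323e+01  1.90080698e-03
  8.08771770e+01 -7.61922389e+01] 0.059536792723243165
[385.2 202.8  -0.4]
```

View pics/s1c.png

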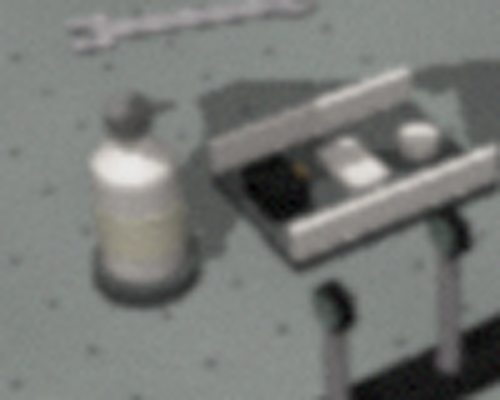

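The cap is back up, with its top at about crop (128,115). Next I'll move over the lens.

Request:
{"fn": "jog_arm", "kwargs": {
  "series": [
    [[10,5,0],0],
    [[20,10,0],0],
    [[30,16,0],0],
    [[36,19,0],0],
    [[36,19,0],0],
    [[36,19,0],0],
    [[36,19,0],0],
    [[36,19,0],0],
    [[36,19,0],0],
    [[36,19,0],0],
    [[36,19,0],0],
    [[30,16,0],0]
  ]
}}

```text
t: 9.2
tcp_pos: [0.454, 0.213, 0.2399]
ee_rot: [[-0.738, 0.675, 0.0], [0.675, 0.738, 0.001], [0.0, 0.0, -1.0]]
force: [0.6, 0.2, -0.6]
gripper_width: 0.0598
grasp_force: 0.0
```

Request:
{"fn": "jog_arm", "kwargs": {
  "series": [
    [[10,4,0],0],
    [[4,2,0],0.063],
    [[0,0,0],0.06],
    [[0,0,0],0],
    [[0,0,0],0]
  ]
}}

```text
t: 9.7
tcp_pos: [0.4493, 0.2243, 0.2398]
ee_rot: [[-0.65, 0.76, 0.0], [0.76, 0.65, -0.0], [-0.0, -0.0, -1.0]]
force: [0.2, -0.0, 0.4]
gripper_width: 0.06
grasp_force: 0.0
```

```bash
python3 - <<'E'
from h import *
s=readout.sense(); R=np.array(s['ee_rot']); print(s['t'],s['tcp_pos'],np.degrees(np.arctan2(R[1,1],R[0,1])),s['joint_pos'],s['gripper_width'])
print((R.T@(np.array([.4527,.2186,.240])-s['tcp_pos'])*1e3).round(1))
E
```

```text
9.7 [0.4493401  0.22428716 0.23979568] 40.551157079535535 [ 1.27205014e+01 -1.87428814e+00  1.02923210e+02 -1.18444669e-02
  7.89518172e+01 -2.78283863e+01] 0.05995214685117612
[-6.5 -1.1 -0.2]
```

Request:
{"fn": "jog_arm", "kwargs": {
  "series": [
    [[-3,-0.5,8],0],
    [[-3.5,-0.6,16],0],
    [[0,0,20],0],
    [[0,0,22],0],
    [[0,0,22],0],
    [[0,0,20],0],
    [[0,0,16],0],
    [[0,0,12],0],
    [[0,0,10],0],
    [[0,0,6],0],
    [[0,0,3],0],
    [[0,0,0],0]
  ]
}}

```text
t: 10.9
tcp_pos: [0.4529, 0.219, 0.0848]
ee_rot: [[-0.65, 0.76, 0.0], [0.76, 0.65, 0.0], [-0.0, 0.0, -1.0]]
force: [-1.4, -0.4, 0.9]
gripper_width: 0.06
grasp_force: 0.0
```

Request:
{"fn": "jog_arm", "kwargs": {
  "series": [
    [[0,0,6],0],
    [[0,0,8],0],
    [[0,0,8],0],
    [[0,0,8],0],
    [[0,0,6],0],
    [[0,0,4],0],
    [[0,0,2],0],
    [[0,0,0],0]
  ]
}}

```text
t: 11.7
tcp_pos: [0.4527, 0.219, 0.0426]
ee_rot: [[-0.65, 0.76, -0.0], [0.76, 0.65, -0.0], [0.0, -0.0, -1.0]]
force: [-0.2, 0.2, 0.1]
gripper_width: 0.0599
grasp_force: 0.0
```

Now I'll close gently, then grip harder.

Request:
{"fn": "jog_arm", "kwargs": {
  "series": [
    [[0,0,0],0],
    [[0,0,0],0],
    [[0,0,0],0],
    [[0,0,0],0],
    [[0,0,0],0],
    [[0,0,0],0],
    [[0,0,0],0],
    [[0,0,0],0]
  ],
  "hand": 0,
  "force": 25
}}

```text
t: 12.5
tcp_pos: [0.4528, 0.219, 0.0428]
ee_rot: [[-0.65, 0.76, -0.0], [0.76, 0.65, -0.0], [0.0, -0.0, -1.0]]
force: [0.2, -0.0, -0.0]
gripper_width: 0.0158
grasp_force: 30.3
```

Request:
{"fn": "jog_arm", "kwargs": {
  "series": [
    [[0,0,0],0],
    [[0,0,0],0],
    [[0,0,0],0]
  ],
  "force": 60
}}

```text
t: 12.8
tcp_pos: [0.4528, 0.219, 0.0429]
ee_rot: [[-0.65, 0.76, 0.0], [0.76, 0.65, 0.0], [-0.0, 0.0, -1.0]]
force: [-0.5, -1.1, 2.0]
gripper_width: 0.0153
grasp_force: 60.7
```

Request:
{"fn": "jog_arm", "kwargs": {
  "series": [
    [[0,0,-3],0],
    [[0,0,-7],0],
    [[0,0,-12],0],
    [[0,0,-18],0],
    [[0,0,-22],0],
    [[0,0,-24],0],
    [[0,0,-24],0],
    [[0,0,-24],0],
    [[0,0,-24],0],
    [[0,0,-20],0],
    [[0,0,-13],0],
    [[0,0,-6],0]
  ]
}}

```text
t: 14.0
tcp_pos: [0.4534, 0.2192, 0.2418]
ee_rot: [[-0.65, 0.76, 0.003], [0.76, 0.65, 0.001], [-0.001, 0.003, -1.0]]
force: [1.5, 0.0, -0.2]
gripper_width: 0.015
grasp_force: 60.6
```

```bash
python3 - <<'E'
from h import *
s=readout.sense(); R=np.array(s['ee_rot']); print(s['t'],s['tcp_pos'],np.degrees(np.arctan2(R[1,1],R[0,1])),s['joint_pos'],s['gripper_width'],s['grasp_force'],s['force'])
print((R.T@(np.array([.4499,-.1866,.240])-s['tcp_pos'])*1e3).round(1))
snap('scene','s2')
u=proj('scene',s['tcp_pos']).astype(int);print(u); x0,y0=u-[40,40]
a=cv2.imread('pics/s2.png')[y0:y0+80,x0:x0+80]; cv2.imwrite('pics/s2c.png',cv2.convertScaleAbs(cv2.resize(a,None,fx=7,fy=7,interpolation=2),alpha=1.5,beta=20))
E
```

```text
14.0 [0.45339616 0.2191529  0.24183231] 40.50945843603417 [ 1.20220764e+01 -1.88642851e+00  1.02702099e+02  1.78064000e-03
  7.90135061e+01 -2.84876135e+01] 0.014959796476106525 60.58180583640933 [ 1.52555694  0.03900597 -0.17395744]
[-306.2 -266.2    1.6]
[422 194]
```

View pics/s2c.png

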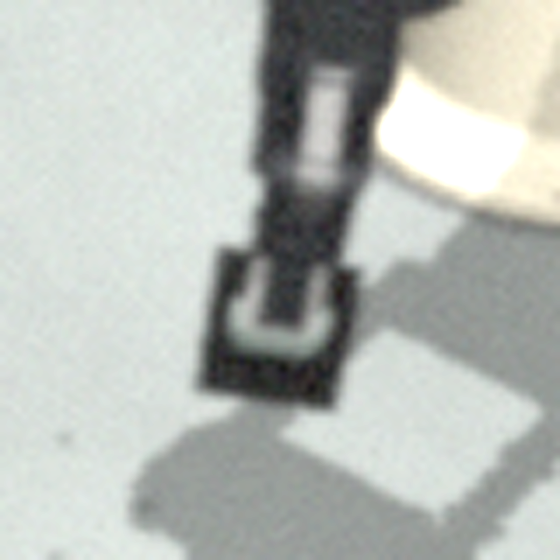

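The lens hangs upright in the grip, with its foot's near bottom edge at crop (198,385)-(333,410). I'll carry it over now.

```bash
python3 - <<'E'
from h import *
s=readout.sense(); R=np.array(s['ee_rot']); p=np.array(s['tcp_pos'])
for z in (.195,.199,.203):
  a,b=[onz('scene',382+X/7-.43,154+Y/7-.43,z) for X,Y in((198,385),(333,410))]
  print(z,(R.T@(a-p)*1e3).round(1),(R.T@(b-p)*1e3).round(1),'mid',(R.T@((a+b)/2-p)*1e3).round(1))
E
```

```text
0.195 [-21.5  -2.6  46.8] [21.2 -0.5 46.8] mid [-0.2 -1.5 46.8]
0.199 [-21.6   2.1  42.8] [20.8  4.2 42.8] mid [-0.4  3.1 42.8]
0.203 [-21.7   6.8  38.8] [20.5  8.8 38.8] mid [-0.6  7.8 38.8]
```

Request:
{"fn": "jog_arm", "kwargs": {
  "series": [
    [[-5,-4,0],0],
    [[-11,-9,0],0],
    [[-17,-15,0],0],
    [[-22,-19,0],0],
    [[-25,-22,0],0],
    [[-26,-23,0],0],
    [[-26,-23,0],0],
    [[-26,-23,0],0],
    [[-26,-23,0],0],
    [[-26,-23,0],0],
    [[-26,-22,0],0],
    [[-25,-22,0],0]
  ]
}}

```text
t: 15.25
tcp_pos: [0.4476, -0.1296, 0.2387]
ee_rot: [[-0.649, 0.761, -0.002], [0.761, 0.649, 0.001], [0.002, -0.001, -1.0]]
force: [-0.5, 0.4, -1.5]
gripper_width: 0.0151
grasp_force: 60.6
```

Request:
{"fn": "jog_arm", "kwargs": {
  "series": [
    [[-20,-17,0],0],
    [[-14,-12,0],0],
    [[-8,-6,0],0],
    [[-3,-3,0],0.06],
    [[0,0,0],0.1],
    [[0,0,0],0.12],
    [[0,0,0],0.13],
    [[0,0,0],0.13],
    [[0,0,0],0.11],
    [[0,0,0],0.08],
    [[0,0,0],0.03],
    [[0,0,0],0]
  ]
}}

```text
t: 16.45
tcp_pos: [0.4487, -0.1861, 0.2391]
ee_rot: [[0.053, 0.999, -0.001], [0.999, -0.053, 0.001], [0.001, -0.001, -1.0]]
force: [0.0, 0.2, -1.4]
gripper_width: 0.0154
grasp_force: 60.4
```

```bash
python3 - <<'E'
from h import *
s=readout.sense(); R=np.array(s['ee_rot']); print(s['t'],s['tcp_pos'],np.degrees(np.arctan2(R[1,1],R[0,1])),R[:,2],s['gripper_width'],s['grasp_force'])
print((R.T@(np.array([.4499,-.1866,.0749])-s['tcp_pos'])*1e3).round(1))
E
```

```text
16.45 [ 0.44867931 -0.18614438  0.23905863] -3.025648517360957 [-1.25416182e-03  9.63101416e-04 -9.99998750e-01] 0.01537425394562129 60.4292209725827
[ -0.5   1.5 164.2]
```

Request:
{"fn": "jog_arm", "kwargs": {
  "series": [
    [[-0.2,0.5,6],0],
    [[-0.3,1,12],0],
    [[0,0,18],0],
    [[0,0,20],0],
    [[0,0,20],0],
    [[0,0,20],0],
    [[0,0,18],0],
    [[0,0,14],0],
    [[0,0,10],0],
    [[0,0,7],0],
    [[0,0,3],0],
    [[0,0,1],0]
  ]
}}

```text
t: 17.65
tcp_pos: [0.4508, -0.1871, 0.0907]
ee_rot: [[0.053, 0.999, 0.0], [0.999, -0.053, -0.0], [-0.0, 0.0, -1.0]]
force: [0.8, -0.0, -0.7]
gripper_width: 0.0148
grasp_force: 60.4
```

Request:
{"fn": "jog_arm", "kwargs": {
  "series": [
    [[0,0,0],0],
    [[0,0,0],0],
    [[0,0,0],0]
  ]
}}

```text
t: 17.95
tcp_pos: [0.4511, -0.1872, 0.0913]
ee_rot: [[0.053, 0.999, 0.001], [0.999, -0.053, -0.001], [-0.001, 0.001, -1.0]]
force: [1.1, 0.4, -1.7]
gripper_width: 0.0153
grasp_force: 60.4
```

```bash
python3 - <<'E'
from h import *
s=readout.sense(); R=np.array(s['ee_rot']); p=np.array(s['tcp_pos']); print(s['t'],p,np.degrees(np.arctan2(R[1,1],R[0,1])),s['gripper_width'],s['grasp_force'])
snap('scene','s3'); snap('top','t3')
a=cv2.imread('pics/s3.png')[145:205,290:350]; b=cv2.imread('pics/t3.png')[205:255,335:385]
c=np.zeros((600,800,3),np.uint8); c[:,:]=0; c[:540,:540]=cv2.resize(a,None,fx=9,fy=9,interpolation=2); c[:250,545:795]=cv2.resize(b,None,fx=5,fy=5,interpolation=2)
cv2.imwrite('pics/c3.png',cv2.convertScaleAbs(c,alpha=1.4,beta=15))
for off in(.039,.043):
  for q in((-22,-12),(22,-12),(22,12),(-22,12)):
    print(off,q,((proj('scene',p+R@np.array([q[0]/1e3,q[1]/1e3,off]))+.44-[290,145])*9).round(0))
E
```

```text
17.95 [ 0.4510836  -0.1872487   0.09130457] -3.031406817482993 0.015301362965229185 60.42894495651126
0.039 (-22, -12) [267. 228.]
0.039 (22, -12) [333. 290.]
0.039 (22, 12) [274. 313.]
0.039 (-22, 12) [209. 249.]
0.043 (-22, -12) [268. 237.]
0.043 (22, -12) [333. 299.]
0.043 (22, 12) [274. 322.]
0.043 (-22, 12) [209. 258.]
```

View pics/c3.png

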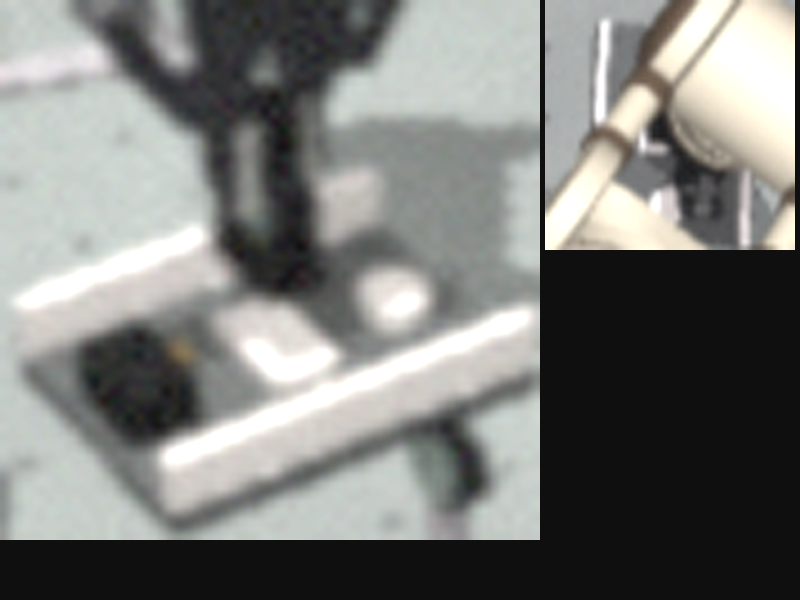

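The lens hangs over the seat. Its lowest dark corner is near crop (268,290) and the seat's visible part runs from (215,310) to (340,360). I'll now measure the foot height under the TCP from the half-level edges.

```bash
cat > edge.py <<'E'
from h import *
def edge(im,cols,r0,r1):
    g=cv2.cvtColor(im,6).astype(float); out=[]
    for c in cols:
        p=g[r0:r1,c]; k=np.argmax(np.diff(p,n=1)); lo=p[max(0,k-4):k].min(); hi=np.median(p[k+2:k+5]); h=(lo+hi)/2
        i=next(j for j in range(max(0,k-2),len(p)-1) if p[j]<=h<p[j+1]); out.append((c,r0+i+(h-p[i])/(p[i+1]-p[i]),lo,hi))
    return np.array(out)
def offs(p,R,E,c):  # per column the depth below TCP at which the near foot edge (tool y=c) explains it
    res=[]
    for u,v,*_ in E:
        f=lambda o:(lambda A,B:A[1]+(u-A[0])*(B[1]-A[1])/(B[0]-A[0])-v)(proj('scene',p+R@[-.022,c,o]),proj('scene',p+R@[.022,c,o]))
        from scipy.optimize import brentq
        res.append(brentq(f,.0,.1))
    return np.array(res)*1e3
E
python3 - <<'E'
from edge import *
from scipy.spatial.transform import Rotation as Q
R=np.array([[-.65,.76,.0],[.76,.65,0],[0,0,-1.]]); p=np.array([.4534,.2192,.2418])
E=edge(cv2.imread('pics/s2.png'),range(412,430),200,222); print(E.round(1).tolist()); print(offs(p,R,E,.012).round(1))
s=readout.sense(); R3=np.array(s['ee_rot']); p3=np.array(s['tcp_pos']); print(p3)
im=cv2.imread('pics/s3.png'); g=cv2.cvtColor(im,6); print('rows172..186 cols312..328'); print(g[168:188,310:330])
E
```

```text
[[412.0, 209.5, 13.0, 130.0], [413.0, 209.7, 18.0, 125.0], [414.0, 209.6, 8.0, 123.0], [415.0, 209.7, 13.0, 109.0], [416.0, 209.9, 18.0, 90.0], [417.0, 210.2, 14.0, 89.0], [418.0, 210.3, 4.0, 88.0], [419.0, 210.6, 12.0, 85.0], [420.0, 211.0, 18.0, 91.0], [421.0, 211.0, 14.0, 90.0], [422.0, 211.1, 10.0, 96.0], [423.0, 211.4, 14.0, 107.0], [424.0, 211.4, 9.0, 124.0], [425.0, 211.5, 12.0, 128.0], [426.0, 211.7, 2.0, 135.0], [427.0, 211.8, 11.0, 135.0], [428.0, 212.0, 19.0, 135.0], [429.0, 211.8, 35.0, 134.0]]
[36.1 36.2 35.7 35.5 35.4 36.1 35.7 36.1 37.  36.5 36.4 36.9 36.2 36.1
 36.3 36.2 36.3 35.3]
[ 0.45095656 -0.18714434  0.09113711]
rows172..186 cols312..328
[[135 136 130 105  64  49  71  87  78  56  35  21  12  14  42  80 111 122
  124 124]
 [142 144 136 104  59  40  48  67  69  56  34  21  16  20  44  81 110 122
  119 116]
 [161 174 154 108  63  24  29  41  54  47  33  20  12  19  38  80 109 118
  109  97]
 [188 189 165 115  50  25  16  32  38  41  22  14   7  14  33  74  99 100
   86  70]
 [184 164 140 105  58  23  17  18  22  27  15  10  12   2  25  48  69  71
   60  57]
 [150 
[... 569 characters left out ...]
  60  55
   59  73]
 [ 71  64  72  94 118 129 138 140 145 143 144 146 142 116  87  62  56  57
   60  64]
 [ 63  58  64  85 112 127 139 143 144 149 144 149 147 141 119  87  64  57
   61  63]
 [ 66  61  60  73  98 118 138 156 159 157 148 145 148 148 142 123  94  71
   70  78]
 [ 72  64  57  67  78 103 138 175 194 180 162 149 150 149 156 160 144 106
   82  76]
 [ 72  70  68  65  73  88 117 157 187 200 181 163 163 170 176 186 181 141
  100  88]
 [ 50  61  73  85  81  89  98 125 157 189 198 190 194 196 194 184 159 125
  101 106]
 [ 33  54  73  85  88  85  91 103 123 160 188 192 195 185 166 156 141 129
  136 154]
 [ 22  41  70  82  85  86  86  92 100 125 148 156 155 145 144 156 162 162
  179 191]]
```

Request:
{"fn": "jog_arm", "kwargs": {
  "series": [
    [[0.2,-0.6,2],0],
    [[0.2,-0.5,3],0],
    [[0,0,4],0],
    [[0,0,4],0],
    [[0,0,3],0],
    [[0,0,2.5],0],
    [[0,0,1.5],0],
    [[0,0,1],0],
    [[0,0,0.5],0],
    [[0,0,0],0],
    [[0,0,0],0],
    [[0,0,0],0]
  ]
}}

```text
t: 19.25
tcp_pos: [0.4498, -0.1866, 0.0694]
ee_rot: [[0.053, 0.999, 0.0], [0.999, -0.053, -0.0], [-0.0, 0.0, -1.0]]
force: [-0.7, -0.1, -1.2]
gripper_width: 0.0151
grasp_force: 60.4
```

```bash
python3 - <<'E'
from edge import *
s=readout.sense(); R=np.array(s['ee_rot']); p=np.array(s['tcp_pos']); print(s['t'],p,np.degrees(np.arctan2(R[1,1],R[0,1])),s['gripper_width'],s['grasp_force'],s['force'])
snap('scene','s4')
b=cv2.imread('pics/s4.png')[155:200,295:345]; cv2.imwrite('pics/c4.png',cv2.convertScaleAbs(cv2.resize(b,None,fx=13,fy=13,interpolation=2),alpha=1.4,beta=15))
for off in(.036,.039): print(off,[((proj('scene',p+R@np.array([a/1e3,c/1e3,off]))+.46-[295,155])*13).round(0).tolist() for a,c in((-22,12),(22,12),(22,-12))])
y=np.radians(-3.1);X=np.array([np.cos(y),np.sin(y),0]);Y=np.array([-X[1],X[0],0]);S=np.array([.4499,-.1866,.022])
print('seat',[((proj('scene',S+a*X+b*Y)+.46-[295,155])*13).round(0).tolist() for a,b in((.013,-.023),(.013,.023),(-.013,.023),(-.013,-.023))])
E
```

```text
19.25 [ 0.44975686 -0.18660193  0.06942234] -3.036415497632895 0.015143857764168586 60.42868916876614 [-0.71430613 -0.07753442 -1.17876261]
0.036 [[246.0, 292.0], [339.0, 384.0], [424.0, 351.0]]
0.039 [[246.0, 302.0], [339.0, 394.0], [424.0, 361.0]]
seat [[242.0, 328.0], [338.0, 425.0], [429.0, 389.0], [331.0, 294.0]]
```

View pics/c4.png

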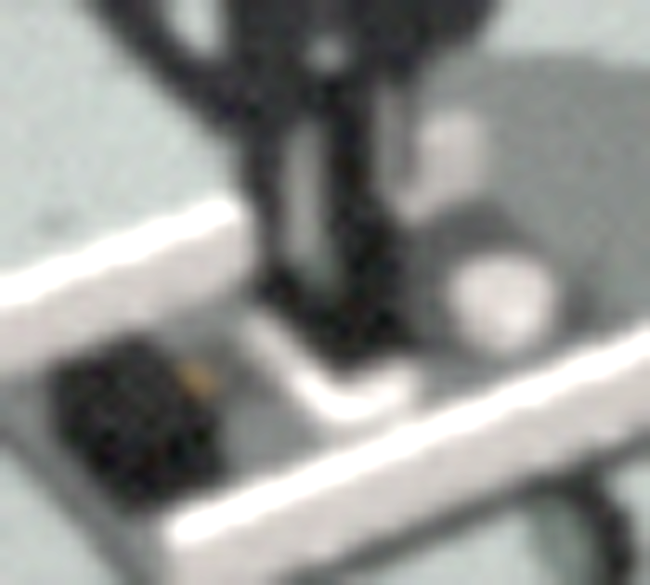

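The lens sits centred and square over the seat: its near foot corner is at crop (341,368) and the seat's near corner at (335,420), about 10 mm apart. I'm handing the job in.

```bash
python3 -c "
from cell import env
print(env.finish_job())"
```

```text
the job is handed in; nothing more can be done
None
```

I pressed the duster cap to its stop and it came back up. The lens is now gripped and held still about 10 mm (perhaps 8–12 mm) above the seat, centred and square with it to within about 1–2 mm by the camera, and the job is handed in.

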